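# Clamp a plaster mould on its sloping rest

### The arm

A 6-joint arm with a two-finger parallel gripper is mounted at the origin on the work surface. World frame = base frame: x ahead of the robot, y to its left, z up, the work surface at z = 0. Lengths are in m, angles in rad, forces in N, time in s.
With the tool pointing down it reaches from about 0.375 to 0.925 m from the base axis. Payload 5.7 kg.
Tool frame: the origin (TCP) lies at the very end of the fingers, on their centre line; the grasp point (between the pads) lies 19 mm behind it; z points along the fingers, y is the line along which they close (so a half turn about z gives the same grasp; the last joint's range is limited). The gripper opens to 88 mm and grips with 3 to 60 N. Pads are 20 mm wide; open, the fingers measure 115 mm over their backs; the gripper's body (75 mm by 178 mm) begins 61 mm behind the grasp point.
Start: joints at [1.133, 0.359, 1.51, -0, 1.272, -0.115], TCP at [0.19, 0.569, 0.223] pointing down, gripper open.
Joint ranges: [-2.97, 2.97], [-1.01, 2.36], [0.21, 2.38], [-0.96, 4.11], [0.2, 2.71], [-2.98, 2.98]. Speed limits (rad/s): [2.39, 2.39, 3.14, 3.14, 3.14, 3.14].

### API

Orientations are given as [roll, pitch, yaw] about the fixed x, y, z axes, in that order (R = Rz(yaw) Ry(pitch) Rx(roll)).
In Python, from cell import get_obs, imaging, close_job gives the robot as it stands. The module is installed in compiled form; this text tells all that it offers.
- The arm moves only by the tool move_arm, never from a script. Its argument "commands" is a list of rows, each a list of 7 numbers: the turn, a rotation vector about the tool's x, y, z in rad, then the shift along the tool's x, y, z in m, then the gripper's target within -1 to 1 (fully open at 1, half-way at 0, shut at -1). In form: [[wx, wy, wz, tx, ty, tz, fingers], ...]. A call has 1 to 10 rows; each row is the pose to reach, as a shift and turn from the pose commanded when the call began, along the tool's axes at that moment; what a row does not reach only later rows make up. A row lasts 1/8 s, in which the tool goes at most 62.5 mm and 10.7 degrees, less where a joint would pass 70% of its speed; a pose out of reach is approached as far as the arm can. A call with a gripper value outside its range is refused whole. The fingers move at their own pace and stop on an object; the grip force is fixed at half the most. Time passes only in rows, so rows that repeat a pose let the fingers close. It gives the time, the measured TCP pose, the force, the opening and the grip force at its end, in the units of the state.
- get_obs(): the state, without advancing time (a new reading comes with each control period).
- imaging.read_camera(name): name is "scene" or "top"; returns the picture (400x640x3 uint8, blue, green, red); there is no depth.
- imaging.calibration(name): a dict with "mtx" (3x3 intrinsics, pixels), "rvec" (rotation vector, rad) and "tvec" (3), from world to camera coordinates, as OpenCV has them. Camera axes: x right, y down, z forward; pixel columns grow to the right and rows downward; lengths in m; the calibration is good to about 2 mm. A picture is of the moment at which its call begins. calibration takes no time and is no camera call.
- close_job(): hands the job in; it is judged then, once.
The state is a dict: "t": time; "joints": joint angles; "joint_vel": joint speeds; "joint_efforts": joint torques, N m; "eef_pos": TCP position; "ee_rot": TCP orientation; "contact_force": force on the tool from outside, world axes, zero at the start; "moment": the same for the moment, N m; "opening": finger opening in m; "grasp_force": force on a finger pad.
Only numpy, scipy, OpenCV 4.12 (cv2) and the standard library are available. Lean on these libraries where they do the work, as an engineer would, in place of code of your own. Each camera call takes 0.05 s, during which the arm holds its last target. There are 200 camera calls.

### The job

Swing the clamp arm over the plaster mould until it stops, then wind its T-shaped knob clockwise until the pad just touches the mould, give it a quarter of a turn more, and let go. Do not overtighten, since plaster cracks, and leave the mould and the other things on the table where they are.

Things in the scene. Friction and masses are not known exactly. Their poses are not given: they have to be found in the camera images.
- stand: Fixed plywood stand on the table; its origin is on the table under the sloping rest and its z is up. The rest is a board 250 mm (up the slope) x 240 mm wide, rising 25 degrees from level towards the stand's own +x, so its face leans towards the robot. A ledge 30 mm high runs along its low edge. A 26 mm thick steel post stands square to the board near its high edge; its top is 26 mm above the arm's upper face at the lowest setting. The table is at z = 0.
- pivot (a point): Point on the post's axis at the mid-height of the clamp arm. Its z axis is the post's axis, square to the sloping board (25 degrees from vertical, leaning back to the robot); its x axis points up the slope. The height of the arm on the post differs from run to run by up to 3.5 mm and stays locked.
- swing (a joint): Swing of the grey clamp arm about the post, rad: 0 = at its stop, with the pad over the mould and the arm pointing straight down the slope (pivot's -x); it grows anticlockwise seen from above (to 1.4), so the open arm points to the robot's right and is closed by swinging it clockwise. Bar 24 mm wide, 18 mm thick; from the post's axis to the screw's axis is 130 mm. Stiff: about 0.6 N m; it stays where it is left. It is easily swung by holding the knob.
- knob_grip (a point): Middle of the bar of the black T-knob at the top of the clamp screw: bar 70 mm long (this point's x axis), 14 mm wide (y), 30 mm high (z, along the screw's axis, parallel to the post's axis). This point lies on the screw's axis. A 24 mm hub 10 mm high is below the bar, then the 12 mm screw and the arm (its top is 36 mm below the bar's underside at knob = 0). The knob turns with the screw and moves down with it, 20 mm a turn.
- knob (a joint): Turn of the knob, rad, growing clockwise seen from above, which drives the screw and pad down by 20 mm a turn (3.18 mm a rad); range 0 to 7.5. Turning takes about 0.16 N m, up to 0.06 N m more when tight; it stays where it is left, but a push of over 50 N down the axis winds it on.
- pad_face (a point): Centre of the underside of the round black pad (36 mm across, 10 mm thick) at the foot of the screw; z axis along the screw, upward. On the screw's axis, 105 mm below knob_grip along it while the pad's spring is unloaded.
- pad (a joint): How far the sprung pad has been pushed up on the screw, m: 0 while it touches nothing, growing from the moment of touching by 20 mm a turn of the knob (5 mm for a quarter turn); 3 N per mm, range to 0.014.
- mould: The closed plaster mould, off-white block 100 mm (x, up the slope) x 150 mm (y) x 50 mm thick (z), with a seam round it and a dark pouring hole in its upper end, about 0.8 kg. It lies loose on the sloping board against the ledge; origin at the centre of its underside.
- mould_top (a point): Centre of the mould's upper face, 50 mm from its underside; z axis square to that face. The pad touches when pad_face reaches this face's plane.
- pail: Bystander: white open plastic pail, 120 mm across the rim, 130 mm high; origin at the centre of its underside.
- bowl: Bystander: white bowl, 120 mm across, 55 mm high; origin at the centre of its underside.
- brush: Bystander: brush 180 mm long lying on the table; origin at its middle, underneath.
Things that resemble listed ones, but are neither listed nor needed, are in the scene too. Leave any pink look-alike of the mould alone.

How it is judged:
By the outcome, as a careful person would: the job done as asked, in the order asked, and still so for the second after the job is handed in, with the robot touching nothing.
It also fails if it takes over 72 s, if anything falls off the work surface, if the arm or the gripper's body presses on something with over 40 N, if the wrist force passes 120 N, or if a joint passes its speed limit or range.

## Working session

There is one attempt and no reset: what is moved stays moved. The work goes in short steps, Python scripts to look and compute and a tool call to move; the robot and the scene stay as the last step left them, time stands still between calls to the robot, and variables do not carry over. Pictures are saved under pics/ and viewed, at most 10 in all, crops included, and the job is handed in when it is done.

Besides the shell and the picture viewer there is one more tool, called after "Request:" as name([rows], argument=value, ...), one row to a line, values as JSON. move_arm: Moves the arm, as the interface text tells. Its arguments: {"type":"object","properties":{"commands":{"type":"array","items":{"type":"array","items":{"type":"number"}}}},"required":["commands"]}

```bash
mkdir -p pics; python3 - <<'E'
from cell import get_obs, imaging
import cv2
for n in("scene","top"):
    cv2.imwrite(f"pics/{n}0.png",imaging.read_camera(n)); c=imaging.calibration(n)
    R=cv2.Rodrigues(c["rvec"])[0]; print(n,c["mtx"].tolist(),(-R.T@c["tvec"].reshape(3)).round(3),R.round(3).tolist())
print(get_obs())
E
```

```text
scene [[433.7038647457426, 0.0, 324.8680407479925], [0.0, 433.7038647457426, 201.24519066164015], [0.0, 0.0, 1.0]] [1.333 0.537 0.891] [[-0.57, 0.822, -0.009], [0.519, 0.351, -0.78], [-0.638, -0.449, -0.626]]
top [[386.9521365365379, 0.0, 320.84889408183074], [0.0, 386.9521365365379, 201.1746964018636], [0.0, 0.0, 1.0]] [3.930e-01 1.000e-03 1.157e+00] [[-0.02, -1.0, -0.008], [-0.984, 0.021, -0.176], [0.176, 0.004, -0.984]]
{'t': 0.1, 'joints': array([ 1.13288618e+00,  3.59439219e-01,  1.51128248e+00, -4.61891734e-05,
        1.27251246e+00, -1.15099942e-01]), 'joint_vel': array([ 0.00222821, -0.00163567, -0.00307988, -0.0007648 , -0.00169434,
        0.0007356 ]), 'joint_efforts': array([-1.25046907e-03, -5.16351163e+01, -2.71409065e+01,  6.76057208e-02,
        2.76965986e-02, -5.56055647e-05]), 'eef_pos': array([0.19010408, 0.56844776, 0.22190582]), 'ee_rot': array([-3.13995694e+00, -1.44685163e-04,  2.81879594e+00]), 'contact_force': array([-0.73685821, -0.17763254,  0.21904428]), 'moment': array([ 0.04840256, -0.03083365, -0.04526779]), 'grasp_force': 0.0, 'opening': 0.08740622534561263}
```

View pics/scene0.png

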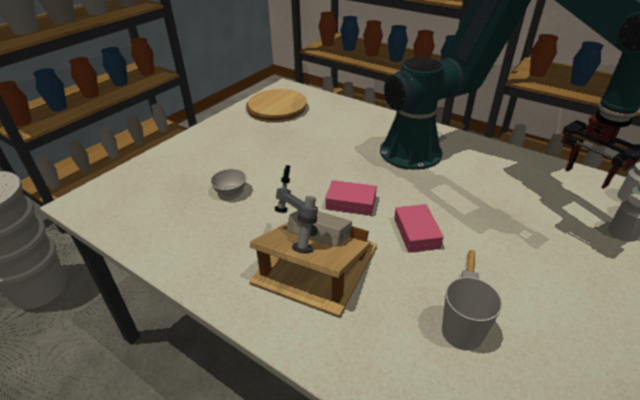

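View pics/top0.png

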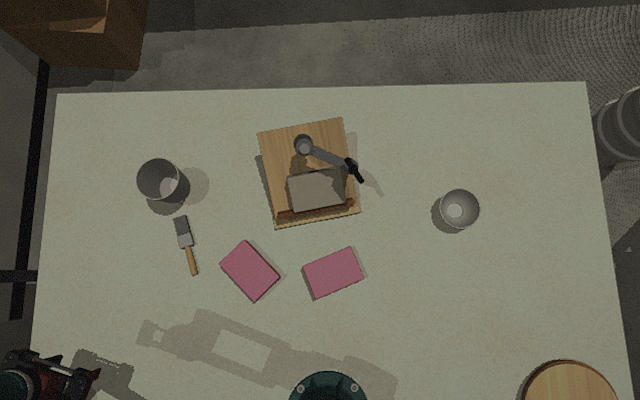

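The scene shows the stand at (312,255), its grey clamp arm with the black T-knob at (286,174), and the off-white mould at (320,228). In the top view the knob is at (355,170), the post at (303,145) and the mould at (317,190).

Possible mix-ups for the mould: the pink blocks at top (250,270) and (333,272). The grey block at (317,190), lying on the rest, is the one I want. The only T-knob is at (355,170). I'll check both in a close crop.

```bash
python3 - <<'E'
import cv2,numpy as np
a=cv2.imread("pics/top0.png")[110:240,245:395]; b=cv2.imread("pics/scene0.png")[155:315,240:390]
a=cv2.resize(a,None,fx=5,fy=5,interpolation=cv2.INTER_CUBIC)[:600]
b=cv2.resize(b[:120],None,fx=5,fy=5,interpolation=cv2.INTER_CUBIC)
g=lambda i:(255*(i/255.)**.6).astype('uint8')
cv2.imwrite("pics/topc.png",g(a)); cv2.imwrite("pics/scenec.png",g(b))
E
```

```text
(no output)
```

View pics/topc.png

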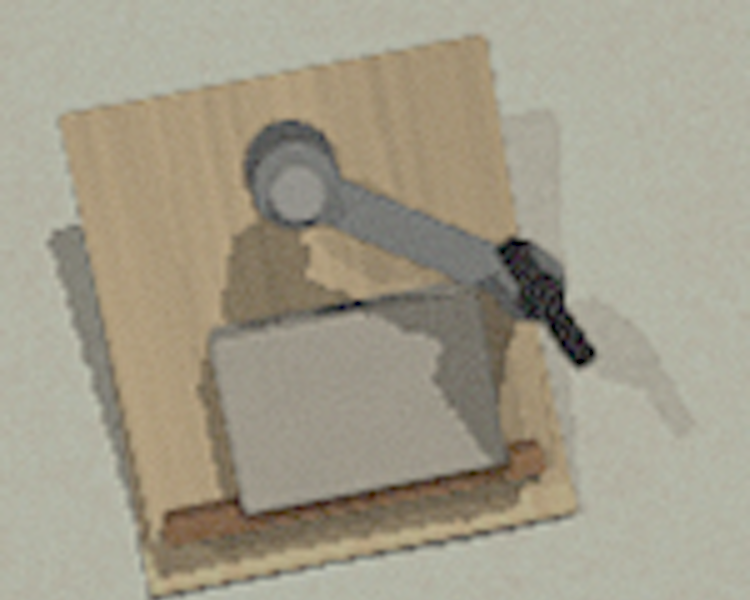

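View pics/scenec.png

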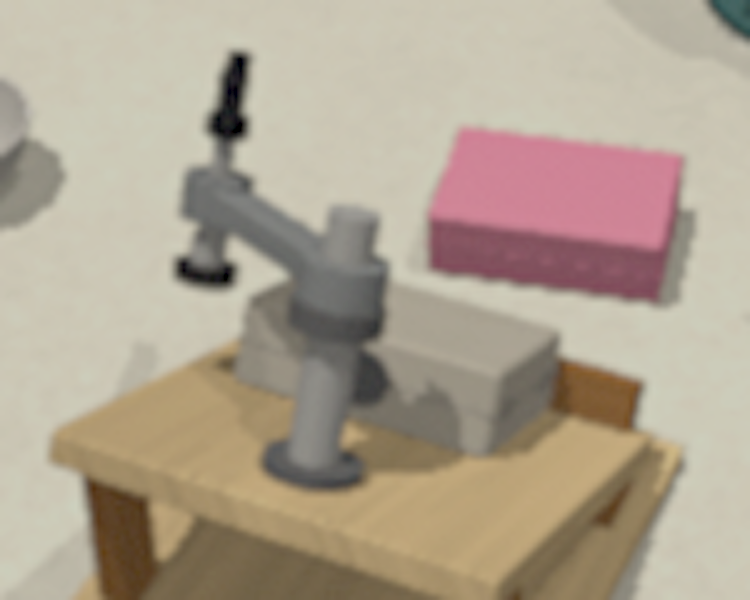

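The crops show the grey mould with its seam and dark hole at top-crop (345,307), leaning against the ledge. The T-knob bar runs from (512,245) to (585,360), on the open arm. Next I fit a parametric model to the points read from both views.

```bash
cat > fit.py <<'E'
import numpy as np,cv2
from scipy.optimize import least_squares
from scipy.spatial.transform import Rotation as Ro
from cell import imaging
C={n:imaging.calibration(n) for n in("top","scene")}
OFF=dict(top=(245,110),scene=(240,155))
def proj(n,P):
    c=C[n]; return cv2.projectPoints(np.float64(P).reshape(-1,1,3),c["rvec"],c["tvec"],c["mtx"],None)[0].reshape(-1,2)
d=np.radians
# p: 0-2 post foot on board (world), 3 yaw, 4 post height, 5 swing, 6 knob yaw (in pivot frame), 7 pivot above board, 8 knob grip above pivot
# 9,10 mould centre in board frame, 11 mould yaw, 12,13 board-centre rel. post foot
def model(p):
    R=(Ro.from_euler('z',p[3])*Ro.from_euler('y',d(-25))).as_matrix(); O=np.array(p[:3])
    W=lambda *v:O+R@np.array(v)
    sx,sy=-.13*np.cos(p[5]),-.13*np.sin(p[5])
    kz=p[7]+p[8]; ck,sk=np.cos(p[6])*.035,np.sin(p[6])*.035
    cm,sm=np.cos(p[11]),np.sin(p[11])
    M=lambda u,v,z=.05:W(p[9]+cm*u-sm*v,p[10]+sm*u+cm*v,z)
    B=lambda u,v:W(p[12]+u,p[13]+v,0)
    return R,W,dict(top=[(W(0,0,p[4]),298,192),(W(sx+ck,sy+sk,kz+.015),513,243),(W(sx-ck,sy-sk,kz+.015),586,358),
      (M(.05,.075),213,340),(M(.05,-.075),472,290),(M(-.05,.075),246,515),(M(-.05,-.075),505,463),(B(.125,.12),62,117),(B(.125,-.12),485,37)],
     scene=[(W(0,0,p[4]),354,217),(W(0,0,.003),313,463),(W(sx,sy,kz-.105),205,272),(W(sx,sy,kz-.025),228,132),
      (W(sx,sy,kz),233,92),(M(.05,.075),493,374),(M(-.05,.075),557,341),(M(.05,-.075),248,298),(M(.05,.075,0),485,450),(B(.125,.12),495,585),(B(.125,-.12),52,437),(B(-.125,.12),648,437)])
def res(p):
    m=model(p)[2]; r=[]
    for n in m:
        q=proj(n,[a[0] for a in m[n]]); o=np.array([[a[1]/5-.4+OFF[n][0],a[2]/5-.4+OFF[n][1]] for a in m[n]]); r.append((q-o).ravel())
    return np.concatenate(r+[[(p[4]-p[7]-.0335)*500,(p[8]-.06)*10, p[11]*20]])
E
cat > run.py <<'E'
from fit import *
best=None
for s in(.6,1.0,1.3):
  r=least_squares(res,[.62,.04,.17,.2,.12,s,-.7,.1,.06,-.13,0,0,-.1,0],loss='soft_l1')
  if best is None or r.cost<best.cost:best=r
p=best.x;np.save("p.npy",p);print(best.cost,p.round(4).tolist());print(res(p)[:-3].reshape(-1,2).round(1).tolist())
R,W,_=model(p)
sx,sy=-.13*np.cos(p[5]),-.13*np.sin(p[5])
print("knob",W(sx,sy,p[7]+p[8]),"closed",W(-.13,0,p[7]+p[8]),"mouldtop",W(p[9],p[10],.05),"pad gap",p[7]+p[8]-.105-.05)
E
python3 run.py
```

```text
12.634277740926327 [0.7456, 0.0535, 0.1272, 0.1757, 0.1356, 0.9916, 0.3908, 0.1021, 0.0621, -0.1314, -0.014, -0.0076, -0.0772, -0.0021]
[[-0.3, -0.4], [0.1, 0.0], [0.6, 1.1], [-0.6, 0.0], [2.0, -0.1], [-0.1, -0.1], [1.1, 0.2], [-0.3, -0.1], [0.9, -0.5], [0.4, 0.0], [0.0, 1.9], [-0.1, 1.1], [-0.4, 0.2], [-0.0, -1.0], [1.5, 0.6], [1.6, -1.7], [-0.9, 0.2], [-0.3, 3.4], [0.6, -0.1], [-0.6, -0.6], [1.4, -0.5]]
knob [ 0.6328358  -0.07706053  0.24587159] closed [0.56130269 0.02073707 0.2210024 ] mouldtop [0.61001133 0.01511711 0.11698811] pad gap 0.009121774706084329
```

```bash
cat > go.py <<'E'
from fit import *
from cell import get_obs
p=np.load("p.npy"); R,W,_=model(p)
def to(swing,a,up,grip=None,ref=None):
    """tool command to put TCP 'up' above knob_grip along post axis; a=bar angle in pivot frame"""
    P=W(-.13*np.cos(swing),-.13*np.sin(swing),p[7]+(p[8] if grip is None else grip)+up)
    T=R@Ro.from_euler('zx',[0,0]).as_matrix()@Ro.from_euler('z',a).as_matrix()@Ro.from_euler('x',np.pi).as_matrix()
    o=get_obs(); N=Ro.from_euler('xyz',o["ee_rot"]).as_matrix()
    w=Ro.from_matrix(N.T@T).as_rotvec(); s=N.T@(P-o["eef_pos"])
    print(P.round(4),"w",w.round(3).tolist(),"shift",s.round(4).tolist(),"t",round(o["t"],2),"j",o["joints"].round(2).tolist())
E
python3 -c "
from go import *
to(p[5],p[6]+np.pi,.06)"
```

```text
[ 0.6079 -0.0815  0.3003] w [-0.026, -0.451, -0.874] shift [-0.6024, -0.484, -0.0776] t 0.1 j [1.13, 0.36, 1.51, -0.0, 1.27, -0.12]
```

Request:
move_arm([
  [0,0,0,-0.2,-0.16,-0.12,1],
  [-0.026,-0.451,-0.874,-0.6024,-0.484,-0.0776,0.2],
  [-0.026,-0.451,-0.874,-0.6024,-0.484,-0.0776,0.2],
  [-0.026,-0.451,-0.874,-0.6024,-0.484,-0.0776,0.2],
  [-0.026,-0.451,-0.874,-0.6024,-0.484,-0.0776,0.2],
  [-0.026,-0.451,-0.874,-0.6024,-0.484,-0.0776,0.2],
  [-0.026,-0.451,-0.874,-0.6024,-0.484,-0.0776,0.2],
  [-0.026,-0.451,-0.874,-0.6024,-0.484,-0.0776,0.2],
  [-0.026,-0.451,-0.874,-0.6024,-0.484,-0.0776,0.2],
  [-0.026,-0.451,-0.874,-0.6024,-0.484,-0.0776,0.2],
])

```text
t: 1.35
eef_pos: [0.5151, 0.0631, 0.288]
ee_rot: [-2.967, 0.404, -2.541]
contact_force: [0.9, 0.7, -0.3]
opening: 0.0524
grasp_force: 0.0
```

```bash
python3 -c "
from go import *
to(p[5],p[6]+np.pi,.06)"
```

```text
[ 0.6079 -0.0815  0.3003] w [0.001, 0.002, -0.002] shift [0.0, -0.1714, 0.0167] t 1.35 j [-0.1, -0.04, 1.93, 0.16, 0.83, -2.32]
```

Request:
move_arm([
  [0,0,0,0,-0.1714,0.0167,0.2],
  [0,0,0,0,-0.1714,0.0167,0.2],
  [0,0,0,0,-0.1714,0.0167,0.2],
  [0,0,0,0,-0.1714,0.0167,0.2],
  [0,0,0,0,-0.1714,0.0167,0.2],
])

```text
t: 1.98
eef_pos: [0.6065, -0.0788, 0.299]
ee_rot: [-2.969, 0.402, -2.541]
contact_force: [-0.4, 1.0, -0.6]
opening: 0.0528
grasp_force: 0.0
```

```bash
python3 - <<'E'
from go import *
to(p[5],p[6]+np.pi,-.013)
im=[]
for n,(x,y) in dict(top=(310,130),scene=(250,120)).items():
    im.append(cv2.resize(imaging.read_camera(n)[y:y+110,x:x+80],None,fx=5,fy=5,interpolation=cv2.INTER_CUBIC))
cv2.imwrite("pics/a1.png",(255*(np.hstack(im)/255.)**.6).astype('uint8'))
E
```

```text
[ 0.6382 -0.0761  0.2341] w [0.003, -0.0, -0.002] shift [-0.0001, -0.0034, 0.0722] t 1.98 j [-0.39, 0.12, 1.74, 0.29, 0.93, -2.65]
```

View pics/a1.png

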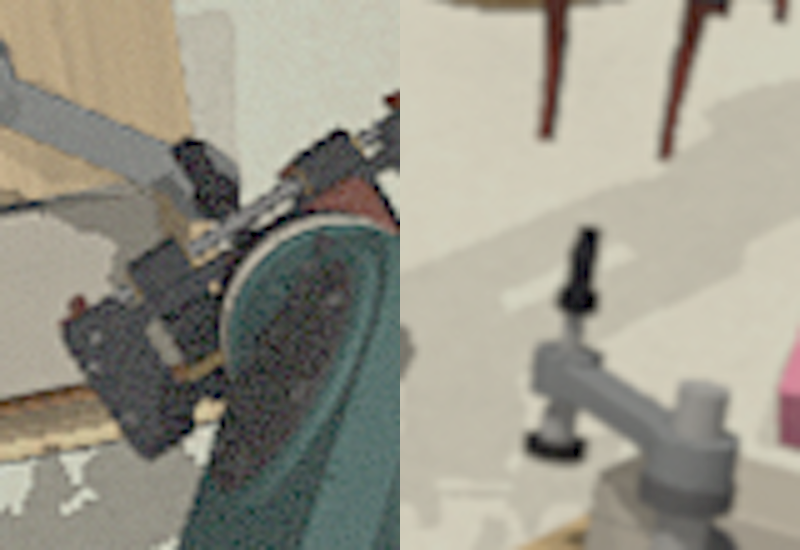

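The left half shows the gripper over the knob. The right half shows the finger tips at (545,138) and (665,157) straddling the bar at (583,260), centred to about 3 mm. I'll descend and close.

Request:
move_arm([
  [0,0,0,0,-0.003,0.04,0.2],
  [0,0,0,0,-0.003,0.06,0.2],
  [0,0,0,0,-0.003,0.072,0.2],
  [0,0,0,0,-0.003,0.072,0.2],
  [0,0,0,0,-0.003,0.072,-1],
  [0,0,0,0,-0.003,0.072,-1],
  [0,0,0,0,-0.003,0.072,-1],
  [0,0,0,0,-0.003,0.072,-1],
  [0,0,0,0,-0.003,0.072,-1],
])

```text
t: 3.2
eef_pos: [0.6383, -0.0754, 0.235]
ee_rot: [-2.97, 0.403, -2.54]
contact_force: [-2.5, 4.4, 1.6]
opening: 0.0138
grasp_force: 29.8
```

```bash
python3 - <<'E'
from go import *
o=get_obs();print(o["opening"],o["grasp_force"],o["contact_force"],o["moment"])
to(p[5],p[6]+np.pi,-.013)
for k in(.75,.5,.25,0):
  print(k);to(p[5]*k,p[6]+np.pi-p[5]*(1-k),-.013)
im=[]
for n,(x,y) in dict(top=(310,130),scene=(250,120)).items():
    im.append(cv2.resize(imaging.read_camera(n)[y:y+110,x:x+80],None,fx=5,fy=5,interpolation=cv2.INTER_CUBIC))
cv2.imwrite("pics/a2.png",(255*(np.hstack(im)/255.)**.6).astype('uint8'))
E
```

```text
0.013803033631924951 29.839944541454315 [-2.48272745  4.42501697  1.647712  ] [0.76246348 0.35918121 0.50241807]
[ 0.6382 -0.0761  0.2341] w [0.003, 0.001, -0.001] shift [0.0007, -0.0005, 0.0007] t 3.2 j [-0.36, 0.23, 1.77, 0.31, 0.79, -2.67]
0.75
[ 0.6127 -0.0595  0.2237] w [0.004, 0.001, 0.246] shift [0.0155, 0.028, 0.0008] t 3.2 j [-0.36, 0.23, 1.77, 0.31, 0.79, -2.67]
0.5
[ 0.5915 -0.0367  0.2158] w [0.004, 0.0, 0.494] shift [0.0229, 0.0593, 0.0009] t 3.2 j [-0.36, 0.23, 1.77, 0.31, 0.79, -2.67]
0.25
[ 0.5758 -0.0091  0.2109] w [0.004, -0.0, 0.742] shift [0.0223, 0.0915, 0.001] t 3.2 j [-0.36, 0.23, 1.77, 0.31, 0.79, -2.67]
0
[0.5667 0.0217 0.2092] w [0.004, -0.001, 0.99] shift [0.0139, 0.1225, 0.0011] t 3.2 j [-0.36, 0.23, 1.77, 0.31, 0.79, -2.67]
```

View pics/a2.png

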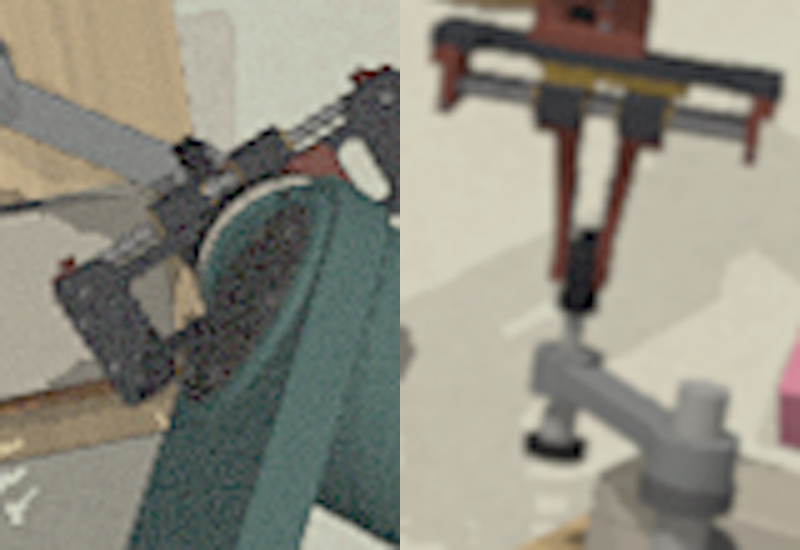

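The image shows the bar gripped (opening 13.8 mm, 30 N). I'll swing half-way along the arc and check the force.

Request:
move_arm([
  [0,0,0.062,0.0043,0.0068,0,-1],
  [0,0,0.124,0.0083,0.0139,0,-1],
  [0,0,0.186,0.0118,0.0211,0,-1],
  [0,0,0.248,0.0148,0.0285,0,-1],
  [0,0,0.31,0.0173,0.0361,0,-1],
  [0,0,0.372,0.0194,0.0438,0,-1],
  [0,0,0.434,0.021,0.0517,0,-1],
  [0,0,0.495,0.0222,0.0598,0,-1],
  [0,0,0.495,0.0222,0.0598,0,-1],
])

```text
t: 4.42
eef_pos: [0.593, -0.0379, 0.2176]
ee_rot: [3.093, 0.436, -3.081]
contact_force: [1.4, -2.1, 0.2]
opening: 0.0137
grasp_force: 30.0
```

```bash
python3 - <<'E'
from go import *
o=get_obs();print(o["opening"],o["grasp_force"],o["contact_force"],o["moment"]); print("F in pivot frame",R.T@o["contact_force"], R.T@o["moment"])
for k in(.375,.25,.125,0,-.05):
  print(k);to(p[5]*k,p[6]+np.pi-p[5]*(1-k),-.013)
E
```

```text
0.013699910416369612 29.996399581432343 [ 1.44803802 -2.11200558  0.16072676] [-0.37557561  0.08290841 -0.37354663]
F in pivot frame [ 1.02540969 -2.33265099 -0.30081403] [-0.47987388  0.14729766 -0.18839424]
0.375
[ 0.5829 -0.0234  0.213 ] w [-0.0, 0.003, 0.125] shift [0.0103, 0.0151, 0.001] t 4.42 j [-0.31, 0.17, 1.89, 0.31, 0.7, -2.15]
0.25
[ 0.5758 -0.0091  0.2109] w [0.0, 0.003, 0.249] shift [0.0168, 0.0298, 0.001] t 4.42 j [-0.31, 0.17, 1.89, 0.31, 0.7, -2.15]
0.125
[0.5704 0.006  0.2096] w [0.0, 0.003, 0.372] shift [0.0214, 0.0453, 0.001] t 4.42 j [-0.31, 0.17, 1.89, 0.31, 0.7, -2.15]
0
[0.5667 0.0217 0.2092] w [0.0, 0.003, 0.496] shift [0.0241, 0.0611, 0.001] t 4.42 j [-0.31, 0.17, 1.89, 0.31, 0.7, -2.15]
-0.05
[0.5657 0.0281 0.2093] w [0.001, 0.003, 0.546] shift [0.0246, 0.0676, 0.001] t 4.42 j [-0.31, 0.17, 1.89, 0.31, 0.7, -2.15]
```

Request:
move_arm([
  [0,0,0.062,0.0043,0.0068,0,-1],
  [0,0,0.124,0.0083,0.0139,0,-1],
  [0,0,0.186,0.0118,0.0211,0,-1],
  [0,0,0.248,0.0148,0.0285,0,-1],
  [0,0,0.31,0.0173,0.0361,0,-1],
  [0,0,0.372,0.0194,0.0438,0,-1],
  [0,0,0.434,0.021,0.0517,0,-1],
  [0,0,0.465,0.0218,0.0556,0,-1],
  [0,0,0.465,0.0218,0.0556,0,-1],
])

```text
t: 5.55
eef_pos: [0.5684, 0.0161, 0.2106]
ee_rot: [2.895, 0.365, 2.703]
contact_force: [-0.7, -4.9, 0.6]
opening: 0.014
grasp_force: 30.0
```

```bash
cat > st.py <<'E'
from go import *
o=get_obs();q=R.T@(o["eef_pos"]-np.array(p[:3]));T=R.T@Ro.from_euler('xyz',o["ee_rot"]).as_matrix()
print("t",round(o["t"],2),"open",round(o["opening"],4),"F piv",(R.T@o["contact_force"]).round(2),"M piv",(R.T@o["moment"]).round(3),"tcp rel post",q.round(4),"swing",np.arctan2(-q[1],-q[0]).round(4),"rad",np.hypot(*q[:2]).round(4),"a",np.arctan2(T[1,0],T[0,0]).round(4),"j6",o["joints"][5].round(3))
E
python3 st.py
```

```text
t 5.55 open 0.014 F piv [-1.11 -4.67  1.19] M piv [-0.982  0.428 -0.139] tcp rel post [-0.1288 -0.0058  0.1521] swing 0.0451 rad 0.129 a 2.5731 j6 -1.553
```

Request:
move_arm([
  [0,0,0.015,0.0011,0.0017,0,-1],
  [0,0,0.03,0.0022,0.0034,0,-1],
  [0,0,0.045,0.0032,0.005,0,-1],
  [0,0,0.045,0.0032,0.005,0,-1],
])

```text
t: 6.05
eef_pos: [0.5674, 0.0212, 0.2105]
ee_rot: [2.88, 0.355, 2.657]
contact_force: [-0.7, -8.1, -0.2]
opening: 0.0137
grasp_force: 30.0
```

```bash
python3 st.py
```

```text
t 6.05 open 0.0137 F piv [-2.   -7.87  0.75] M piv [-1.632  0.65   0.024] tcp rel post [-0.1289 -0.0006  0.152 ] swing 0.0044 rad 0.1289 a 2.529 j6 -1.489
```

Request:
move_arm([
  [0,0,0,0.001,0.0015,0,-1],
  [0,0,0,0.002,0.003,0,-1],
  [0,0,0,0.002,0.003,0,-1],
])

```text
t: 6.42
eef_pos: [0.5671, 0.0229, 0.2105]
ee_rot: [2.883, 0.357, 2.658]
contact_force: [-1.6, -17.1, 0.4]
opening: 0.0137
grasp_force: 30.1
```

```bash
python3 st.py
```

```text
t 6.42 open 0.0137 F piv [ -3.97 -16.55   2.34] M piv [-3.393  1.205 -0.161] tcp rel post [-0.1289  0.0011  0.1521] swing -0.0087 rad 0.1289 a 2.5301 j6 -1.478
```

At the stop (force rose sharply to 17 N). I'll relax the push and release. Then I'll measure the real gap by touching the knob top and the mould top with the closed fingertips.

Request:
move_arm([
  [0,0,0,-0.0013,-0.002,0,-1],
  [0,0,0,-0.0013,-0.002,0,0.2],
  [0,0,0,-0.0013,-0.002,0,0.2],
  [0,0,0,-0.0013,-0.002,0,0.2],
  [0,0,0,-0.0013,-0.002,-0.045,-1],
  [0,0,0,-0.0013,-0.002,-0.045,-1],
  [0,0,0,-0.0013,-0.002,-0.045,-1],
  [0,0,0,-0.0013,-0.002,-0.045,-1],
  [0,0,0,-0.0013,-0.002,-0.045,-1],
])

```text
t: 7.55
eef_pos: [0.5477, 0.0208, 0.2501]
ee_rot: [2.878, 0.351, 2.655]
contact_force: [-0.2, 0.6, 0.3]
opening: 0.0005
grasp_force: 0.0
```

```bash
python3 st.py; python3 - <<'E'
import cv2,numpy as np
from cell import imaging
im=[]
for n,(x,y) in dict(top=(270,110),scene=(250,150)).items():
    im.append(cv2.resize(imaging.read_camera(n)[y:y+110,x:x+80],None,fx=5,fy=5,interpolation=cv2.INTER_CUBIC))
cv2.imwrite("pics/a3.png",(255*(np.hstack(im)/255.)**.6).astype('uint8'))
E
```

```text
t 7.55 open 0.0005 F piv [0.01 0.62 0.3 ] M piv [0.038 0.246 0.008] tcp rel post [-0.1298  0.0025  0.1962] swing -0.019 rad 0.1299 a 2.5262 j6 -1.468
```

View pics/a3.png

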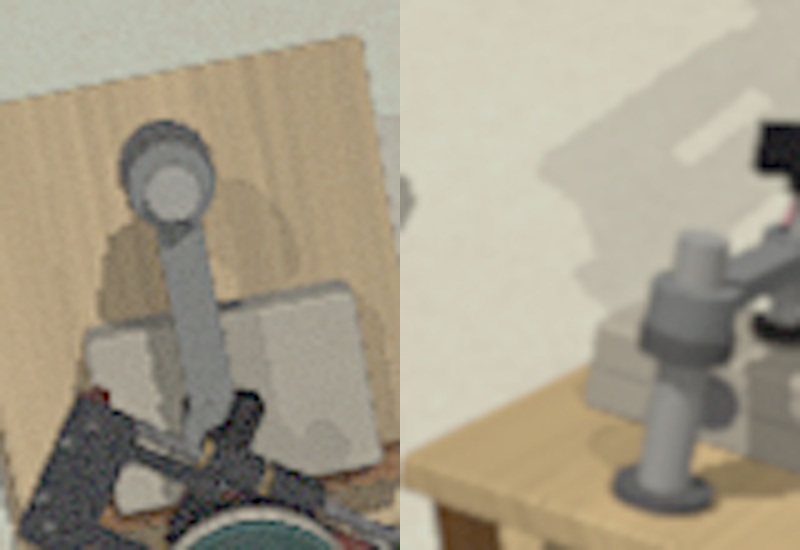

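The top crop shows the clamp arm pointing straight down the slope over the mould, with the gripper above the knob. Now I'll touch the knob top.

Request:
move_arm([
  [0,0,0,0,0,0.008,-1],
  [0,0,0,0,0,0.014,-1],
  [0,0,0,0,0,0.0165,-1],
  [0,0,0,0,0,0.0185,-1],
  [0,0,0,0,0,0.0185,-1],
])

```text
t: 8.28
eef_pos: [0.5557, 0.022, 0.2342]
ee_rot: [2.877, 0.352, 2.655]
contact_force: [0.1, 1.0, -0.4]
opening: 0.0005
grasp_force: 0.0
```

```bash
python3 st.py
```

```text
t 8.28 open 0.0005 F piv [ 0.05  0.98 -0.5 ] M piv [0.029 0.198 0.007] tcp rel post [-0.1292  0.0022  0.1783] swing -0.0174 rad 0.1292 a 2.5263 j6 -1.473
```

Request:
move_arm([
  [0,0,0,0,0,0.002,-1],
  [0,0,0,0,0,0.0035,-1],
  [0,0,0,0,0,0.0035,-1],
])

```text
t: 8.65
eef_pos: [0.5572, 0.0222, 0.2314]
ee_rot: [2.877, 0.353, 2.655]
contact_force: [-2.6, -0.9, 4.0]
opening: 0.0009
grasp_force: 2.1
```

```bash
python3 st.py
```

```text
t 8.65 open 0.0009 F piv [-0.78 -0.48  4.81] M piv [-0.022  0.358  0.027] tcp rel post [-0.129   0.0022  0.1751] swing -0.0171 rad 0.129 a 2.5265 j6 -1.475
```

Request:
move_arm([
  [0,0,0,0,0,0.0015,-1],
  [0,0,0,0,0,0.0015,-1],
])

```text
t: 8.9
eef_pos: [0.5575, 0.0223, 0.2304]
ee_rot: [2.877, 0.353, 2.655]
contact_force: [-8.2, -1.1, 10.4]
opening: 0.0004
grasp_force: 6.5
```

```bash
python3 st.py
```

```text
t 8.9 open 0.0004 F piv [-3.1  0.4 12.9] M piv [-0.024  0.694  0.034] tcp rel post [-0.1292  0.0022  0.1741] swing -0.0172 rad 0.1292 a 2.5268 j6 -1.475
```

Request:
move_arm([
  [0,0,0,0,0,-0.025,-1],
  [0,0,0.187,-0.0124,-0.024,-0.03,-1],
  [0,0,0.374,-0.0248,-0.048,-0.03,-1],
  [0,0,0.56,-0.0372,-0.0717,-0.03,-1],
  [0,0,0.747,-0.0372,-0.0717,-0.03,-1],
  [0,0,0.956,-0.0372,-0.0717,-0.03,-1],
  [0,0,0.956,-0.0372,-0.0717,-0.03,-1],
  [0,0,0.956,-0.0372,-0.0717,-0.03,-1],
])

```text
t: 9.9
eef_pos: [0.5495, -0.0603, 0.2522]
ee_rot: [2.704, -0.0, 1.75]
contact_force: [0.1, -0.1, -0.4]
opening: 0.0006
grasp_force: 0.0
```

```bash
python3 st.py
```

```text
t 9.9 open 0.0006 F piv [-0.04 -0.17 -0.37] M piv [-0.024  0.228  0.013] tcp rel post [-0.1402 -0.0777  0.2033] swing 0.5064 rad 0.1603 a 1.5736 j6 -0.761
```

Request:
move_arm([
  [0,0,0,0,0,0.04,-1],
  [0,0,0,0,0,0.07,-1],
  [0,0,0,0,0,0.1,-1],
  [0,0,0,0,0,0.125,-1],
  [0,0,0,0,0,0.138,-1],
  [0,0,0,0,0,0.145,-1],
  [0,0,0,0,0,0.148,-1],
  [0,0,0,0,0,0.148,-1],
])

```text
t: 10.9
eef_pos: [0.6114, -0.0493, 0.1187]
ee_rot: [2.704, -0.001, 1.747]
contact_force: [-0.6, -0.6, -0.5]
opening: 0.0004
grasp_force: 0.0
```

```bash
python3 st.py
```

```text
t 10.9 open 0.0004 F piv [-0.82 -0.5  -0.14] M piv [-0.001  0.277  0.002] tcp rel post [-0.1397 -0.0777  0.0557] swing 0.5079 rad 0.1599 a 1.5708 j6 -0.867
```

Request:
move_arm([
  [0,0,0,0,0,0.002,-1],
  [0,0,0,0,0,0.004,-1],
  [0,0,0,0,0,0.0055,-1],
  [0,0,0,0,0,0.0055,-1],
])

```text
t: 11.4
eef_pos: [0.6131, -0.0491, 0.115]
ee_rot: [2.703, -0.0, 1.747]
contact_force: [-15.6, -2.7, 21.6]
opening: 0.0007
grasp_force: 12.9
```

```bash
python3 st.py
```

```text
t 11.4 open 0.0007 F piv [-5.24  0.08 26.22] M piv [-0.043  0.897  0.037] tcp rel post [-0.1396 -0.0778  0.0517] swing 0.5084 rad 0.1598 a 1.5711 j6 -0.874
```

Request:
move_arm([
  [0,0,0,0,0,-0.0012,-1],
  [0,0,0,0,0,-0.0012,-1],
])

```text
t: 11.65
eef_pos: [0.613, -0.0491, 0.1151]
ee_rot: [2.703, -0.001, 1.747]
contact_force: [-6.9, -1.1, 11.9]
opening: 0.0002
grasp_force: 6.6
```

```bash
python3 st.py
```

```text
t 11.65 open 0.0002 F piv [-1.24  0.13 13.76] M piv [-0.063  0.547  0.014] tcp rel post [-0.1397 -0.0778  0.0518] swing 0.5082 rad 0.1599 a 1.5706 j6 -0.872
```

Request:
move_arm([
  [0,0,0,0,0,-0.06,-1],
  [0,0,0,0,0,-0.12,-1],
  [0,0,0,0,0,-0.155,0.2],
  [0,0,-0.187,0.025,0.003,-0.155,0.2],
  [0,0,-0.374,0.05,0.006,-0.155,0.2],
  [0,0,-0.56,0.079,0.0107,-0.155,0.2],
  [0,0,-0.747,0.079,0.0107,-0.155,0.2],
  [0,0,-0.956,0.079,0.0107,-0.155,0.2],
  [0,0,-0.956,0.079,0.0107,-0.155,0.2],
  [0,0,-0.956,0.079,0.0107,-0.155,0.2],
])

```text
t: 12.9
eef_pos: [0.5441, 0.0188, 0.2592]
ee_rot: [2.876, 0.351, 2.652]
contact_force: [0.7, 0.0, -0.3]
opening: 0.053
grasp_force: 0.0
```

```bash
python3 st.py
```

```text
t 12.9 open 0.053 F piv [ 0.55 -0.1  -0.56] M piv [-0.043  0.179  0.033] tcp rel post [-0.1295  0.0011  0.206 ] swing -0.0088 rad 0.1295 a 2.5231 j6 -1.466
```

Request:
move_arm([
  [0,0,0,0,0,0.03,0.2],
  [0,0,0,0,0,0.05,0.2],
  [0,0,0,0,0,0.0575,0.2],
  [0,0,0,0,0,0.0575,0.2],
  [0,0,0,0,0,0.0575,-1],
  [0,0,0,0,0,0.0575,-1],
  [0,0,0,0,0,0.0575,-1],
  [0,0,0,0,0,0.0575,-1],
  [0,0,0,0,0,0.0575,-1],
])

```text
t: 14.02
eef_pos: [0.5674, 0.0222, 0.2069]
ee_rot: [2.88, 0.352, 2.657]
contact_force: [-3.6, -6.1, 2.0]
opening: 0.0142
grasp_force: 30.0
```

```bash
cat >> st.py <<'E'
import sys
N=int(sys.argv[1]) if len(sys.argv)>1 else 0
M=[]
for i in range(N):
    imaging.read_camera("top"); o=get_obs(); M.append(np.r_[R.T@o["contact_force"],R.T@o["moment"]])
if N: print("avg",np.mean(M,0).round(3),"sd",np.std(M,0).round(3)[-1])
E
python3 st.py 5
```

```text
t 14.03 open 0.0142 F piv [-3.3  -5.42  3.74] M piv [-1.072  0.855  0.105] tcp rel post [-0.1303  0.0004  0.1487] swing -0.003 rad 0.1303 a 2.5278 j6 -1.489
avg [-3.551 -5.239  3.776 -1.043  0.828  0.108] sd 0.016
```

Request:
move_arm([
  [0,0,0.1,0,0,0.0003,-1],
  [0,0,0.2,0,0,0.0006,-1],
  [0,0,0.3,0,0,0.0009,-1],
  [0,0,0.4,0,0,0.0013,-1],
])

```text
t: 14.78
eef_pos: [0.5679, 0.0222, 0.2057]
ee_rot: [2.765, 0.224, 2.257]
contact_force: [-4.4, -6.8, 1.9]
opening: 0.0141
grasp_force: 30.0
```

```bash
python3 st.py 5
```

```text
t 14.78 open 0.0141 F piv [-4.15 -5.95  4.08] M piv [-1.253  0.875  0.182] tcp rel post [-0.1304  0.0003  0.1474] swing -0.002 rad 0.1304 a 2.1246 j6 -1.087
avg [-4.182 -6.742  4.312 -1.296  0.942 -0.056] sd 0.069
```

Request:
move_arm([
  [0,0,0.07,0,0,0.0002,-1],
  [0,0,0.14,0,0,0.0004,-1],
  [0,0,0.21,0,0,0.0007,-1],
])

```text
t: 15.4
eef_pos: [0.568, 0.0221, 0.205]
ee_rot: [2.729, 0.143, 2.061]
contact_force: [-5.1, -7.6, 3.6]
opening: 0.0139
grasp_force: 30.0
```

```bash
python3 st.py
```

```text
t 15.4 open 0.0139 F piv [-4.27 -6.53  5.97] M piv [-1.271  0.966  0.181] tcp rel post [-0.1305  0.0002  0.1468] swing -0.0016 rad 0.1305 a 1.9155 j6 -0.878
```

Request:
move_arm([
  [0,0,0.07,0,0,0.0002,-1],
  [0,0,0.14,0,0,0.0004,-1],
  [0,0,0.21,0,0,0.0007,-1],
])

```text
t: 15.78
eef_pos: [0.5682, 0.0221, 0.2044]
ee_rot: [2.71, 0.057, 1.869]
contact_force: [-5.4, -8.3, 3.0]
opening: 0.0138
grasp_force: 30.0
```

```bash
python3 st.py
```

```text
t 15.78 open 0.0138 F piv [-4.88 -7.25  5.58] M piv [-1.377  1.092  0.171] tcp rel post [-0.1306  0.0002  0.1461] swing -0.0013 rad 0.1306 a 1.7056 j6 -0.668
```

Request:
move_arm([
  [0,0,0.07,0,0,0.0002,-1],
  [0,0,0.14,0,0,0.0004,-1],
  [0,0,0.21,0,0,0.0007,-1],
])

```text
t: 16.15
eef_pos: [0.5684, 0.0222, 0.2037]
ee_rot: [2.708, -0.031, 1.678]
contact_force: [-5.7, -8.3, 2.9]
opening: 0.0141
grasp_force: 30.0
```

```bash
python3 st.py
```

```text
t 16.15 open 0.0141 F piv [-5.21 -7.17  5.65] M piv [-1.474  1.096  0.134] tcp rel post [-0.1308  0.0002  0.1453] swing -0.0012 rad 0.1308 a 1.4956 j6 -0.459
```

Request:
move_arm([
  [0,0,0.07,0,0,0.0002,-1],
  [0,0,0.14,0,0,0.0004,-1],
  [0,0,0.21,0,0,0.0007,-1],
])

```text
t: 16.52
eef_pos: [0.5685, 0.0222, 0.203]
ee_rot: [2.722, -0.118, 1.487]
contact_force: [-7.1, -8.8, 3.9]
opening: 0.0138
grasp_force: 30.0
```

```bash
python3 st.py
```

```text
t 16.52 open 0.0138 F piv [-6.1  -7.39  7.19] M piv [-1.423  1.168  0.169] tcp rel post [-0.1309  0.0002  0.1447] swing -0.0014 rad 0.1309 a 1.2857 j6 -0.249
```

Request:
move_arm([
  [0,0,0.07,0,0,0.0002,-1],
  [0,0,0.14,0,0,0.0004,-1],
  [0,0,0.21,0,0,0.0007,-1],
])

```text
t: 16.9
eef_pos: [0.5687, 0.0223, 0.2024]
ee_rot: [2.753, -0.201, 1.291]
contact_force: [-8.0, -8.6, 4.7]
opening: 0.0138
grasp_force: 30.0
```

```bash
python3 st.py; python3 - <<'E'
import cv2,numpy as np
from cell import imaging
im=cv2.resize(imaging.read_camera("scene")[175:275,280:380],None,fx=6,fy=6,interpolation=cv2.INTER_CUBIC)
cv2.imwrite("pics/a4.png",(255*(im/255.)**.5).astype('uint8'))
E
```

```text
t 16.9 open 0.0138 F piv [-6.51 -7.04  8.26] M piv [-1.434  1.294  0.151] tcp rel post [-0.131   0.0002  0.1441] swing -0.0016 rad 0.131 a 1.0758 j6 -0.039
```

View pics/a4.png

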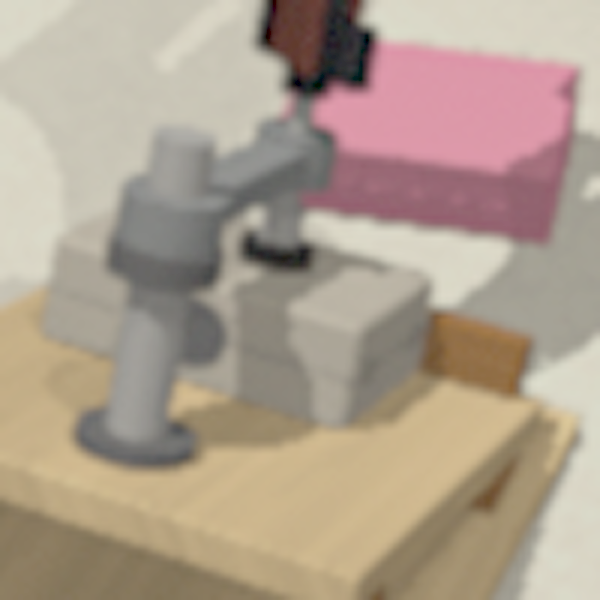

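The pad hovers very near the mould: its dark rim's lowest edge is at crop (280,268). Let me compare that with projected circles at several gaps.

```bash
python3 - <<'E'
from go import *
t=np.linspace(0,2*np.pi,200)
for g in(0,.002,.004,.006):
    q=proj("scene",[W(-.1305+.018*np.cos(u),.0005+.018*np.sin(u),.0519+g) for u in t]); q=(q-[280,175]+.4)*6
    print(g,"lowest",q[q[:,1].argmax()].round(1),"left",q[q[:,0].argmin()].round(1),"right",q[q[:,0].argmax()].round(1))
for c in[(.05,.075),(-.05,.075),(.05,-.075)]: print(((proj("scene",[W(p[9]+c[0],p[10]+c[1],.0519)])-[280,175]+.4)*6).round(1))
print(((proj("scene",[W(0,0,p[4])])-[280,175]+.4)*6).round(1))
E
```

```text
0 lowest [295.1 278.4] left [238.1 257.9] right [316.8 270.8]
0.002 lowest [295.9 274.2] left [238.9 253.8] right [317.6 266.6]
0.004 lowest [297.7 270. ] left [239.6 249.6] right [318.4 262.5]
0.006 lowest [298.5 265.8] left [240.3 245.4] right [319.1 258.3]
[[362.7 328.2]]
[[438.7 274.6]]
[[ 52.7 235.2]]
[[187.1 140.4]]
```

```bash
cat > pad.py <<'E'
from st import *
g=np.mean([cv2.cvtColor(imaging.read_camera("scene"),cv2.COLOR_BGR2GRAY).astype(float) for _ in range(4)],0)[206:228,318:336]
w=np.clip(60-g,0,None); y,x=np.mgrid[206:228,318:336]
print("PAD row %.3f col %.3f mass %.0f min %.0f"%((w*y).sum()/w.sum(),(w*x).sum()/w.sum(),w.sum(),g.min()))
E
python3 pad.py
```

```text
t 16.95 open 0.0138 F piv [-7.09 -7.73  9.34] M piv [-1.536  1.299  0.079] tcp rel post [-0.1311  0.0002  0.1441] swing -0.0017 rad 0.1311 a 1.0727 j6 -0.036
PAD row 214.564 col 325.653 mass 3043 min 4
```

Request:
move_arm([
  [0,0,0.1,0,0,0.0003,-1],
  [0,0,0.2,0,0,0.0006,-1],
  [0,0,0.3,0,0,0.0009,-1],
])

```text
t: 17.52
eef_pos: [0.5689, 0.0224, 0.2016]
ee_rot: [2.827, -0.305, 0.999]
contact_force: [-8.9, -9.0, 6.0]
opening: 0.014
grasp_force: 30.0
```

```bash
python3 pad.py
```

```text
t 17.52 open 0.014 F piv [-6.83 -7.32  9.76] M piv [-1.459  1.35   0.203] tcp rel post [-0.1312  0.0003  0.1432] swing -0.0021 rad 0.1312 a 0.7749 j6 0.261
PAD row 214.554 col 325.685 mass 3014 min 4
```

Request:
move_arm([
  [0,0,0.1,0,0,0.0003,-1],
  [0,0,0.2,0,0,0.0006,-1],
  [0,0,0.3,0,0,0.0009,-1],
])

```text
t: 18.1
eef_pos: [0.5691, 0.0225, 0.2007]
ee_rot: [2.932, -0.383, 0.691]
contact_force: [-10.0, -8.1, 7.2]
opening: 0.0139
grasp_force: 30.0
```

```bash
python3 pad.py
```

```text
t 18.1 open 0.0139 F piv [-7.16 -6.2  11.3 ] M piv [-1.457  1.47   0.166] tcp rel post [-0.1314  0.0003  0.1424] swing -0.0027 rad 0.1314 a 0.4748 j6 0.561
PAD row 214.574 col 325.690 mass 3056 min 4
```

The pad has stopped moving in the image although the knob turned 0.6 rad more, so it was already touching. I'll quantify the touch point from the untouched picture a3 (knob = 0).

```bash
python3 - <<'E'
from go import *
a=cv2.imread("pics/a3.png")[2::5,402::5].astype(float); a=255*(a/255)**(1/.6)
b=np.mean([imaging.read_camera("scene")[150:260,250:330].astype(float) for _ in range(3)],0)
G=lambda i:i@[.114,.587,.299]
a,b=G(a),G(b); print("static diff",np.abs(a-b)[60:110,:40].mean())
y,x=np.mgrid[206:228,318:330]
for thr in(50,60,40):
  for i in(a,b):
    w=np.clip(thr-i[56:78,68:80],0,None); print(thr,(w*y).sum()/w.sum(),w.sum())
A,B=a[58:72,71:80],b[58:72,71:80]
from scipy.ndimage import shift
# best vertical shift of pad strip, pad rows only
r=[(np.abs(shift(a,(s,s*-.05),order=1)[58:72,71:80]-B).mean(),s) for s in np.arange(-.5,4,.05)];print(min(r))
e=[proj("scene",[W(-.1305,.0005,.0519+g)])[0] for g in(0,.01)];print("px per mm",(e[0]-e[1])/10)
print(a[56:78,73:79].round().astype(int).tolist());print(b[56:78,73:79].round().astype(int).tolist())
E
```

```text
static diff 2.1415493749317833
50 214.72273579823727 1675.759339993332
50 215.6457515196099 1542.8850000000002
60 213.8384382656309 2624.777181564885
60 214.5743419629101 2454.0536666666667
40 215.78452581014642 984.014072527726
40 216.99516450588635 894.8413333333334
(np.float64(12.388917528378562), np.float64(0.7999999999999998))
px per mm [-0.0625187   0.34722126]
[[39, 39, 41, 41, 43, 44], [38, 39, 42, 45, 50, 51], [50, 45, 48, 52, 54, 55], [94, 67, 56, 57, 56, 55], [134, 85, 58, 57, 61, 60], [124, 81, 59, 60, 65, 64], [78, 67, 60, 65, 68, 67], [45, 53, 56, 62, 67, 65], [19, 28, 38, 47, 54, 55], [6, 6, 16, 21, 25, 25], [7, 7, 7, 8, 7, 7], [12, 10, 9, 9, 10, 7], [41, 31, 27, 19, 18, 18], [74, 58, 49, 43, 41, 38], [91, 74, 65, 61, 60, 60], [79, 73, 71, 72, 73, 71], [72, 71, 72, 73, 73, 73], [73, 73, 73, 72, 71, 71], [76, 76, 75, 73, 73, 78], [75, 77, 76, 75, 79, 99], [73, 74, 74, 75, 84, 113], [71, 72, 71, 71, 78, 104]]
[[39, 39, 41, 42, 43, 44], [38, 40, 42, 46, 51, 52], [51, 45, 47, 52, 57, 56], [94, 67, 53, 55, 57, 56], [136, 86, 58, 56, 58, 58], [138, 85, 58, 61, 64, 64], [116, 79, 60, 64, 67, 65], [83, 72, 63, 66, 68, 65], [62, 65, 65, 68, 68, 65], [36, 45, 53, 59, 59, 56], [12, 17, 24, 29, 32, 29], [6, 5, 5, 9, 8, 10], [22, 10, 7, 6, 7, 6], [58, 33, 20, 17, 15, 16], [85, 58, 47, 46, 45, 45], [80, 71, 70, 70, 70, 71], [73, 73, 74, 74, 74, 73], [73, 72, 73, 73, 72, 72], [77, 76, 75, 73, 72, 79], [77, 77, 77, 75, 79, 99], [73, 74, 74, 74, 84, 113], [71, 71, 71, 71, 78, 103]]
```

Touch point: vision gives about 3.4 mm of travel and the probe about 3.8 mm, so about 1.13 rad. The target is about 2.70 rad in total (bar angle a ≈ −0.17), which is 0.65 rad more.

Request:
move_arm([
  [0,0,0.1,0,0,0.0003,-1],
  [0,0,0.2,0,0,0.0005,-1],
  [0,0,0.3,0,0,0.0008,-1],
  [0,0,0.4,0,0,0.001,-1],
  [0,0,0.5,0,0,0.0013,-1],
  [0,0,0.6,0,0,0.0015,-1],
  [0,0,0.65,0,0,0.0017,-1],
])

```text
t: 19.32
eef_pos: [0.5696, 0.0229, 0.1992]
ee_rot: [-3.061, -0.427, -0.016]
contact_force: [-11.3, -6.6, 7.4]
opening: 0.0143
grasp_force: 30.0
```

```bash
python3 pad.py
```

```text
t 19.32 open 0.0143 F piv [-7.99 -4.56 11.88] M piv [-1.248  1.462  0.147] tcp rel post [-0.1315  0.0007  0.1407] swing -0.0051 rad 0.1315 a -0.1742 j6 1.209
PAD row 214.694 col 325.647 mass 3036 min 4
```

Request:
move_arm([
  [0,0,0,0,0,0,0.3],
  [0,0,0,0,0,0,0.3],
  [0,0,0,0,0,0,0.3],
  [0,0,0,0,0,0,0.3],
  [0,0,0,0,0,-0.05,0.3],
  [0,0,0,0,0,-0.1,0.3],
  [0,0,0,0,0,-0.14,0.3],
  [0,0,0,0,0,-0.14,0.3],
])

```text
t: 20.52
eef_pos: [0.5144, 0.0128, 0.3302]
ee_rot: [-3.061, -0.437, -0.015]
contact_force: [1.2, -0.6, 0.1]
opening: 0.0572
grasp_force: 0.0
```

```bash
python3 pad.py; python3 - <<'E'
import cv2,numpy as np
from cell import imaging
im=[]
for n,(x,y) in dict(top=(255,110),scene=(270,155)).items():
    im.append(cv2.resize(imaging.read_camera(n)[y:y+110,x:x+80],None,fx=5,fy=5,interpolation=cv2.INTER_CUBIC))
cv2.imwrite("pics/a5.png",(255*(np.hstack(im)/255.)**.6).astype('uint8'))
E
```

```text
t 20.52 open 0.0572 F piv [ 0.99 -0.84 -0.32] M piv [0.039 0.358 0.029] tcp rel post [-0.127   0.0004  0.2832] swing -0.0034 rad 0.127 a -0.1729 j6 1.242
PAD row 214.562 col 325.667 mass 3050 min 4
```

View pics/a5.png

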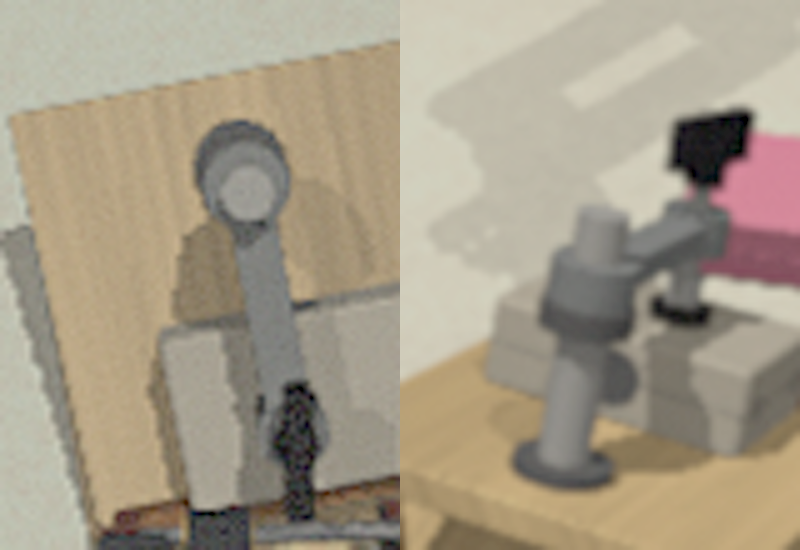

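The top crop shows the arm straight down the slope, with the mould in place. The scene crop shows the pad (680,312) seated on the mould and the knob free of the gripper. I'll hand in.

```bash
python3 -c "
from cell import close_job
print(close_job())"
```

```text
the job is handed in; nothing more can be done
None
```

The job is handed in at about 20.6 s: the clamp arm is swung to its stop and the knob was wound an estimated quarter turn past touch (touch point good to roughly ±0.5 mm of pad travel). The knob is released and the mould has not visibly moved.

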